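# Peel the stuck cover off a filter tray and show it over the backlight

## Robot

A 7-joint arm with a two-finger parallel gripper is mounted at the origin on a cart in front of the work surface, level with it; the furniture and walls round the work are solid. World frame = base frame: x ahead of the robot, y to its left, z up, the work surface at z = 0. Lengths are in m, angles in rad, forces in N, time in s.
With the tool pointing down it reaches from about 0.4 to 0.875 m from the base axis. Payload 19.3 kg.
Tool frame: the origin (TCP) lies on the mounting face of the last link; the fingertips stand 173 mm ahead of it and the grasp point (between the pads) lies 155 mm ahead of it (bot.grip_point_offset is the distance from the TCP to the grasp point, in m); z points along the fingers, y is the line along which they close (so a half turn about z gives the same grasp; the last joint's range is limited). The gripper opens to 85 mm and grips with 20 to 120 N. Pads are 22 mm wide; open, the fingers measure 114 mm over their backs; the gripper's body (76 mm by 85 mm) begins 54 mm behind the grasp point. The pads swing forward as they close: fully open they stand 13 mm farther back than shut.
Start: joints at [-1.189, 0.521, -0.036, 1.599, 0.021, 1.021, -0.113], TCP at [0.273, 0.562, 0.405] pointing down, gripper open.
Joint ranges: [-2.91, 2.91], [-0.3, 2.13], [-1.5, 1.42], [0.17, 2.43], [-1.26, 4.41], [0.16, 1.93], [-2.52, 2.52]. Speed limits (rad/s): [1.89, 1.89, 2.39, 2.39, 3.01, 3.01, 3.01].

## Interface

Orientations are given as [roll, pitch, yaw] about the fixed x, y, z axes, in that order (R = Rz(yaw) Ry(pitch) Rx(roll)).
In Python, from workcell import bot gives the robot as it stands.
- The arm moves only by the tool arm_command, never from a script. Its argument "deltas" is a list of rows, each a list of 3 entries, a list of its own where there are three numbers: the shift along the tool's x, y, z in cm, then the turn, a rotation vector about the tool's x, y, z in rad, then the finger opening in cm, from 0 to 8.54. In form: [[[tx, ty, tz], [rx, ry, rz], claw], ...]. A call has 1 to 20 rows; each row shifts and turns the commanded pose from where the row before left it, along the tool's axes as they then stand; what a row does not reach is not made up. A row lasts 1/10 s, in which the tool goes at most 50 mm and 8.59 degrees, less where a joint would pass 70% of its speed; a pose out of reach is approached as far as the arm can. A call with a gripper value outside its range is refused whole. The fingers move at their own pace and stop on an object; "newtons" is the grip in N (left out, the last holds). Time passes only in rows, so rows that do not move let the fingers close. It gives the time, the measured TCP pose, the force, the opening and the grip force at its end, in the units of the state.
- bot.observe(): the state, without advancing time (a new reading comes with each control period).
- bot.grab_frame(name): name is "scene" or "top" or "wrist"; returns a dict with "frame" (400x640x3 uint8, red, green, blue), "K" (3x3 intrinsics, pixels), "rvec" (rotation vector, rad) and "tvec" (3), from world to camera coordinates, as OpenCV has them; the wrist camera has in their place "T_tool_cam" (4x4, takes a point from camera to tool coordinates, whose origin is the TCP and whose axes are the flange's). Camera axes: x right, y down, z forward; pixel columns grow to the right and rows downward; lengths in m; the calibration is good to about 2 mm. A picture is of the moment at which its call begins: read the wrist's pose just before it. There is no depth.
- bot.job_done(): hands the job in; it is judged then, once.
Trained networks look in a picture, given as the dict that the camera call returned (one of the last four; its "shot" number tells which), for a name from the list of things; names that differ only in an ending like _2 or _b are one class to them, and where a whole thing is asked for, a point or a joint stands for the part that bears it (a point fixed in the world has none). Each returns a list of dicts, best first, with "p" (0 to 1); they miss things now and then, are a little off and sometimes report something else, mostly with a low value. They report only what shows in the picture. A call takes as long as a camera call. They do not tell look-alikes from the thing itself.
- bot.find_in(name, picture): "rect" ([left, top, width, height] in pixels, round what is visible of it).
- bot.mark_of(name, picture): "at" ([column, row] in pixels: a listed point, or the origin of a listed thing).
The state is a dict: "clock": time; "qpos": joint angles; "qd": joint speeds; "joint_efforts": joint torques, N m; "position": TCP position; "tool_rot": TCP orientation; "force": force on the tool from outside, world axes, zero at the start; "moment": the same for the moment, N m; "grip_width": finger opening in m; "finger_force": force on a finger pad.
Only numpy, scipy, OpenCV 4.12 (cv2) and the standard library are available. Lean on these libraries where they do the work, as an engineer would, in place of code of your own. Each camera call takes 0.05 s, during which the arm holds its last target. There are 200 camera calls.

## Task

Pick up the black filter tray with its amber cover on and set it centred on the narrow raised stand, lying lengthwise along the stand's top, keeping it upright, and let go of it. Then peel the stuck cover off by its red corner tab: lift the tab end first, so that the cover comes away at a clear slant while its opposite end still rests on the tray, and leave the tray sitting on the stand. Finish holding the cover by its tab, level, still and centred about 15 cm above the white backlight panel (finish while holding, do not put it down or let go), and do not disturb the bottles and the pot.

Things in the scene. Friction and masses are not known exactly. Their poses are not given: they have to be found in the camera images.
- tray: Loose black filter tray, a solid block 100 (x) x 56 (y) x 28 (z) mm, 0.8 kg; on its top a grey plug 84 x 40 x 7 mm with round filters, under the cover. Origin: centre of its underside; z up, x along its length to the end with the cover's tab. Grip it across its 56 mm width at mid-length, on the block's sides; the cover is 3 mm narrower on each side.
- cover: Loose amber formed cover, an upside-down shell 94 (x) x 50 (y) x 12 (z) mm, 3 mm walls, 45 g. Its rim rests on the tray's block, 28 mm above the tray's underside, round the plug with 2 mm play. Origin: centre of the rim's lower edge; axes as the tray's at the start. Stuck by four sprung friction pads in the plug's long sides (x = -30, +30 mm), about 1 N each, free once the rim there has risen 7 mm.
- cover_tab (a point): Centre of the red pinch tab, an upright fin sticking out past the cover's +x end near its +y corner: 30 (x) x 9 (y) x 23 (z) mm, centred at x = 61, y = 14, z = 13.5 mm in the cover's frame; its top is 25 mm above the cover's origin. Free space lies below it beyond x = 50 mm. Pinch it across its 9 mm thickness, along y.
- cover_center (a point): Point on the cover's top face at its middle, 12 mm above the cover's origin.
- cover_far (a point): Lower edge of the cover's far end (away from the tab), at x = -47, z = 0 mm of the cover's frame; the cover swings up about this edge when the tab is lifted.
- tray_far (a point): Point on the tray where the cover's far edge rests at the start: x = -47, z = 28 mm of the tray's frame.
- stand: Fixed stand: an upright post on a 75 x 50 x 8 mm foot, with a flat dark top plate 80 (x) x 40 (y) mm, 60 mm above the table. Origin: centre of its foot on the table; x along the plate's length. The tray overhangs it all round. Stand and backlight may have changed places.
- stand_top (a point): Centre of the upper face of the stand's top plate, z up.
- backlight: Fixed flat inspection backlight, a black frame 110 x 110 mm, 14 mm high, with a white luminous square on top. Origin: centre of its underside.
- backlight_top (a point): Centre of the backlight's white upper face, 14 mm above the table.
- bottle_oil: Bystander: brown bottle with a black cap, 27 mm wide, 65 mm high; origin under its middle.
- vial_b: Bystander: small white vial with a red cap, 22 mm wide, 60 mm high; origin under its middle.
- swab_pot: Bystander: white pot of cotton swabs, 52 mm wide, 101 mm high; origin under its middle.
Things that resemble listed ones, but are neither listed nor needed, are in the scene too. There is more than one size of the cover; the job needs the middle-sized.

How it is judged:
On the way, in this order (a step that is already met when the one before it is completed fails the run):
1. the tray, its cover still on, sits centred and lengthwise on the stand and has been let go (horizontal distance between tray and stand_top below 0.012 m and z of tray in the frame of stand_top between -0.003 and 0.004 m and angle between tray's own z axis and vertical below 0.06 rad and angle between the x axis of tray and the x axis of stand, either way round below 0.2 rad and distance between cover_far and tray_far below 0.006 m and angle between the z axis of cover and the z axis of tray, either way round below 0.05 rad and contact force between the fingers and tray below 0.2 N and linear speed of tray below 0.03 m/s), for 0.2 s.
2. the cover is lifted at its tab end to a slant of more than 9 degrees while its far end is still within 15 mm of its seat and the tray sits on the stand (horizontal distance between tray and stand_top below 0.012 m and z of tray in the frame of stand_top between -0.003 and 0.004 m and angle between tray's own z axis and vertical below 0.06 rad and angle between the x axis of tray and the x axis of stand, either way round below 0.2 rad and angle between the z axis of cover and the z axis of tray, either way round above 0.16 rad and distance between cover_far and tray_far below 0.015 m and contact force between the fingers and cover above 0.3 N), for 0.04 s.
At the end, for the whole second after the job is handed in: Fingers hold the cover still, level within 15 degrees, its middle within 30 mm of the backlight centre seen from above and 100-200 mm above it, touching nothing else. The tray is flat on the stand, within 12 mm of its centre and 11 degrees of its length (horizontal distance between tray and stand_top below 0.012 m and z of tray in the frame of stand_top between -0.003 and 0.004 m and angle between tray's own z axis and vertical below 0.06 rad and angle between the x axis of tray and the x axis of stand, either way round below 0.2 rad and horizontal distance between cover_center and backlight_top below 0.03 m and z of cover_center in the frame of backlight_top between 0.1 and 0.2 m and angle between cover's own z axis and vertical below 0.26 rad and linear speed of cover below 0.03 m/s and contact force between the fingers and cover above 0.3 N and contact force between cover and backlight below 0.05 N and contact force between cover and tray below 0.05 N and contact force between cover and stand below 0.05 N and contact force between the fingers and tray below 0.2 N); the arm keeps its last pose, push and grip.
It fails at once if a bystander is moved by more than 20 mm (distance of any of bottle_oil, vial_b, swab_pot from where it was at the start of the episode above 0.02 m).
It fails at once if the tray is tipped by more than 20 degrees (angle between tray's own z axis and vertical above 0.35 rad).
It also fails if it takes over 58 s, if anything falls off the work surface, if the arm or the gripper's body presses on something with over 40 N, if the wrist force passes 120 N, or if a joint passes its speed limit or range.

## Working session

There is one attempt and no reset: what is moved stays moved. The work goes in short steps, Python scripts to look and compute and a tool call to move; the robot and the scene stay as the last step left them, time stands still between calls to the robot, and variables do not carry over. Pictures are saved under pics/ and viewed, at most 10 in all, crops included, and the job is handed in when it is done.

Besides the shell and the picture viewer there is one more tool, called after "Emit:" by a JSON object that holds its "method" and its "body", one argument or row to a line. arm_command: Moves the arm, as the interface text tells. Its arguments: {"type":"object","properties":{"deltas":{"type":"array","items":{"type":"array"}},"newtons":{"type":"number"}},"required":["deltas"]}

```bash
mkdir -p pics
cat > h.py <<'E'
import numpy as np, cv2
from scipy.spatial.transform import Rotation as R
from workcell import bot
def cam(f,st=None):
    if 'rvec' in f:
        return cv2.Rodrigues(np.array(f['rvec'],float))[0], np.array(f['tvec'],float).ravel()
    T=np.eye(4); T[:3,:3]=R.from_euler('xyz',st['tool_rot']).as_matrix(); T[:3,3]=st['position']
    M=np.linalg.inv(T@np.array(f['T_tool_cam'])); return M[:3,:3],M[:3,3]
def atz(f,px,z,st=None):
    Rm,t=cam(f,st); d=Rm.T@np.linalg.inv(np.array(f['K']))@np.array([px[0],px[1],1.]); c=-Rm.T@t
    return c+d*(z-c[2])/d[2]
def proj(f,P,st=None):
    Rm,t=cam(f,st); p=np.array(f['K'])@(Rm@np.array(P,float)+t); return p[:2]/p[2]
def save(f,n,crop=None,s=1):
    im=f['frame'][:,:,::-1]
    if crop: x,y,w,h=crop; im=im[y:y+h,x:x+w]
    cv2.imwrite('pics/'+n,cv2.resize(im,None,fx=s,fy=s))
E
python3 - <<'E'
from h import *
print(bot.observe())
f=bot.grab_frame('top'); g=bot.grab_frame('scene')
im=np.vstack([f['frame'],g['frame']])[:,:,::-1]
cv2.imwrite('pics/a.png',cv2.resize(im,(480*1,600)))
save(f,'top.png',s=1.25); save(g,'scene.png',s=1.25)
Z=dict(tray=0,cover=.028,cover_tab=.0415,stand=0,stand_top=.06,backlight_top=.014,bottle_oil=0,vial_b=0,swab_pot=0)
for n,z in Z.items():
  for c,q in (('top',f),('sc',g)):
    for r in bot.mark_of(n,q)[:4]:
        print(n,c,round(r['p'],2),np.round(r['at']),np.round(atz(q,r['at'],z),3))
E
```

```text
{'clock': 0.0, 'qpos': array([-1.18923094,  0.52202951, -0.03634049,  1.60002919,  0.02121335,
        1.02111123, -0.11281372]), 'qd': array([ 0.00063887, -0.00044839, -0.00122939, -0.00110023,  0.00071767,
       -0.00038549, -0.00040666]), 'joint_efforts': array([-4.86701319e-04, -9.27132654e+01,  1.97951876e+00, -3.69945681e+01,
        1.78304699e-02,  8.26410076e-03,  9.27449690e-06]), 'position': array([0.27279777, 0.56215425, 0.40410823]), 'tool_rot': array([-3.14040437e+00,  9.13196478e-05,  2.68982234e+00]), 'force': array([-0.23449753, -0.45796733, -0.43043707]), 'moment': array([-0.04834168, -0.01468501,  0.00517119]), 'finger_force': 0.0, 'grip_width': 0.08513447418319206}
tray top 0.44 [326. 239.] [0.45  0.088 0.   ]
tray sc 0.78 [303. 231.] [0.46  0.084 0.   ]
tray sc 0.56 [388. 209.] [ 0.695 -0.002  0.   ]
tray sc 0.34 [295. 239.] [0.43  0.075 0.   ]
cover top 0.87 [329. 235.] [0.459 0.079 0.028]
cover top 0.79 [244. 137.] [0.737 0.306 0.028]
cover top 0.52 [275. 280.] [0.347 0.223 0.028]
cover top 0.39 [312. 218.] [0.506 0.124 0.028]
cover sc 0.97 [302. 227.] [0.456 
[... 372 characters left out ...]
.77 [311. 134.] [0.694 0.356 0.041]
stand top 0.72 [422. 214.] [ 0.511 -0.176  0.   ]
stand sc 0.82 [380. 288.] [ 0.505 -0.175  0.   ]
stand_top top 0.77 [426. 209.] [ 0.517 -0.171  0.06 ]
stand_top sc 0.56 [384. 272.] [ 0.514 -0.17   0.06 ]
backlight_top top 0.65 [220. 228.] [0.487 0.373 0.014]
backlight_top top 0.57 [293. 163.] [0.661 0.174 0.014]
backlight_top sc 0.81 [254. 164.] [0.491 0.375 0.014]
bottle_oil sc 0.62 [362. 199.] [0.663 0.07  0.   ]
vial_b top 0.39 [355. 153.] [ 0.69  -0.002  0.   ]
vial_b sc 0.71 [387. 208.] [0.697 0.002 0.   ]
vial_b sc 0.67 [361. 201.] [0.657 0.068 0.   ]
swab_pot top 0.95 [291. 163.] [0.666 0.18  0.   ]
swab_pot sc 0.78 [337. 176.] [0.664 0.189 0.   ]
```

View pics/top.png

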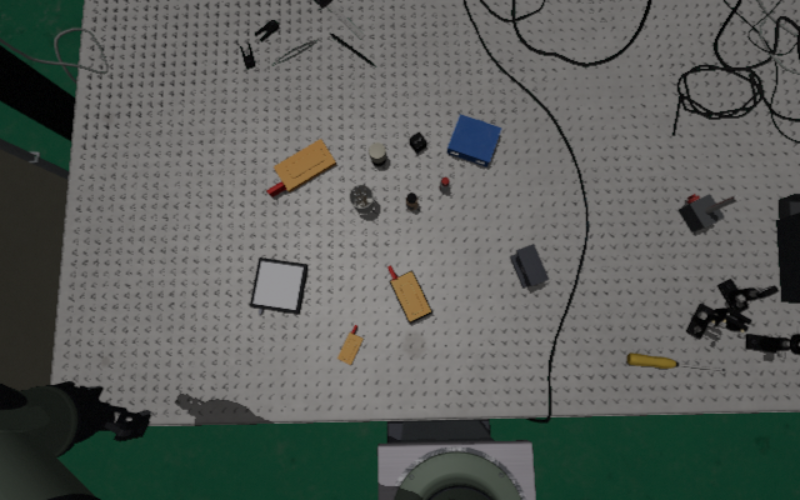

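View pics/scene.png

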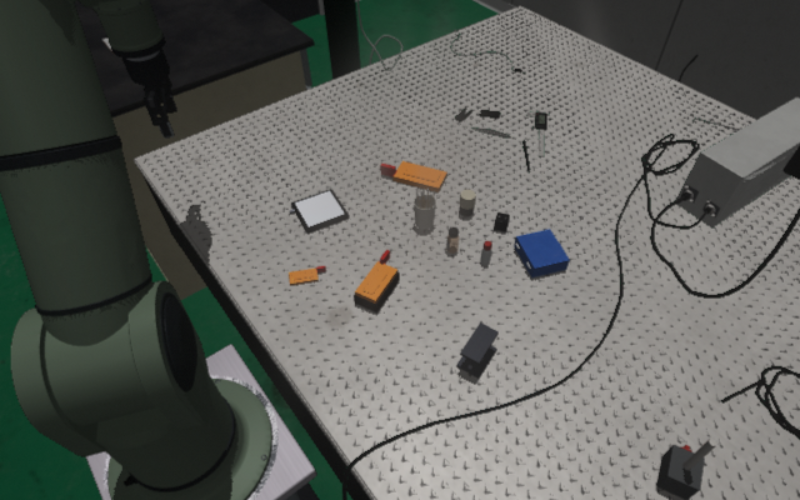

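Three things could pass for the cover: the large orange one at (305,165), the one on the black tray at (410,297), and the small one at (350,345) (pixels in the top view). The job is the middle-sized one on the black tray. The stand is the dark plate at (530,266) and the backlight is at (280,286). I'll go above the tray and check it close up.

Emit:
{"method": "arm_command", "body": {
  "deltas": [
    [[0,0,0],[0,0,0.14],8.5],
    [[0,0,0],[0,0,0.14],8.5],
    [[0,0,0],[0,0,0.14],8.5],
    [[0,0,0],[0,0,0.14],8.5],
    [[0,0,0],[0,0,0.14],8.5],
    [[0,0,0],[0,0,0.14],8.5],
    [[0,0,0],[0,0,0.14],8.5],
    [[0,0,0],[0,0,0.14],8.5],
    [[0,0,0],[0,0,0.14],8.5],
    [[0,0,0],[0,0,0.14],8.5],
    [[0,0,0],[0,0,0.14],8.5],
    [[0,0,0],[0,0,0.14],8.5],
    [[0,0,0],[0,0,0.14],8.5],
    [[0,0,0],[0,0,0.14],8.5],
    [[0,0,0],[0,0,0.14],8.5],
    [[0,0,0],[0,0,0.14],8.5]
  ]
}}

```text
clock: 2.6
position: [0.2728, 0.5623, 0.4047]
tool_rot: [-3.141, 0.0, 0.444]
force: [0.0, 0.1, 0.2]
grip_width: 0.0848
finger_force: 0.0
```

Emit:
{"method": "arm_command", "body": {
  "deltas": [
    [[-0.35,3.95,0.4],[0,0,0],8.5],
    [[-0.35,3.95,0.4],[0,0,0],8.5],
    [[-0.35,3.95,0.4],[0,0,0],8.5],
    [[-0.35,3.95,0.4],[0,0,0],8.5],
    [[-0.35,3.95,0.4],[0,0,0],8.5],
    [[-0.35,3.95,0.4],[0,0,0],8.5],
    [[-0.35,3.95,0.4],[0,0,0],8.5],
    [[-0.35,3.95,0.4],[0,0,0],8.5],
    [[-0.35,3.95,0.4],[0,0,0],8.5],
    [[-0.35,3.95,0.4],[0,0,0],8.5],
    [[-0.35,3.95,0.4],[0,0,0],8.5],
    [[-0.35,3.95,0.4],[0,0,0],8.5],
    [[-0.35,3.95,0.4],[0,0,0],8.5],
    [[0,0,0],[0,0,0],8.5],
    [[0,0,0],[0,0,0],8.5]
  ]
}}

```text
clock: 4.1
position: [0.4553, 0.0794, 0.3527]
tool_rot: [-3.142, 0.0, 0.448]
force: [-0.1, 0.3, -0.2]
grip_width: 0.0849
finger_force: 0.0
```

Run:
```python
from h import *
st=bot.observe(); f=bot.grab_frame('wrist'); save(f,'w1.png')
print(st['position'],st['tool_rot'],st['qpos'],bot.grip_point_offset)
hsv=cv2.cvtColor(f['frame'],cv2.COLOR_RGB2HSV)
for nm,lo,hi,z in (('amber',(10,120,80),(25,255,255),.040),):
    m=cv2.inRange(hsv,lo,hi); n,l,s,c=cv2.connectedComponentsWithStats(m)
    for i in range(1,n):
        if s[i,4]>500:
            r=cv2.minAreaRect(np.argwhere(l==i)[:,::-1].astype(np.float32)); b=cv2.boxPoints(r)
            P=np.array([atz(f,p,z,st) for p in b]); print(nm,s[i],P[:,:2].round(4).tolist(),P.mean(0).round(4))
            d=[P[1]-P[0],P[2]-P[1]]; d=max(d,key=np.linalg.norm); print([np.linalg.norm(P[1]-P[0]),np.linalg.norm(P[2]-P[1])],np.arctan(d[1]/d[0]))
for n,z in dict(tray=0,cover=.028,cover_tab=.0415,cover_center=.04).items():
    for r in bot.mark_of(n,f)[:3]: print(n,round(r['p'],2),np.round(r['at']),np.round(atz(f,r['at'],z,st),4))
```

```text
[0.45532029 0.07940559 0.3527013 ] [-3.14155104e+00  1.87361599e-05  4.47732494e-01] [-0.75045375  0.39450485  0.57726517  2.08879556 -0.3155501   0.74231793
 -1.09609801] 0.1547
amber [ 295  144   50   88 4051] [[0.4875, 0.1235], [0.5086, 0.0794], [0.4244, 0.0362], [0.4009, 0.085]] [0.4553 0.0811 0.04  ]
[np.float64(0.048933521817436376), np.float64(0.09473282199151356)] 0.47375797665695824
amber [ 157  188   54   49 1263] [[0.3506, 0.2277], [0.4014, 0.2016], [0.3866, 0.1772], [0.3339, 0.203]] [0.3681 0.2024 0.04  ]
[np.float64(0.0570792096289831), np.float64(0.02857800695119619)] -0.47418668604069436
tray 0.16 [316. 226.] [0.4006 0.0602 0.    ]
cover 0.59 [187. 212.] [0.3637 0.203  0.028 ]
cover_tab 0.79 [306. 130.] [0.5044 0.1189 0.0415]
cover_tab 0.6 [200. 183.] [0.409  0.1961 0.0415]
cover_center 0.82 [181. 214.] [0.3654 0.2045 0.04  ]
cover_center 0.56 [317. 191.] [0.4529 0.0826 0.04  ]
```

View pics/w1.png

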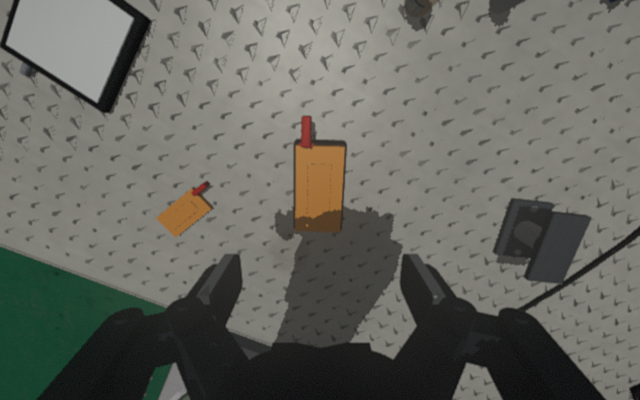

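The wrist view shows the middle cover (95 x 49 mm) on the tray at (320,187) with its tab at (306,131). The small look-alike is at (187,212) and the stand is on the right at (557,247). The choice holds, so I'll descend and grip.

Emit:
{"method": "arm_command", "body": {
  "deltas": [
    [[0,0,0],[0,0,-0.026],8.5],
    [[0.08,-0.15,4],[0,0,0],8.5],
    [[0,0,4],[0,0,0],8.5],
    [[0,0,4],[0,0,0],8.5],
    [[0,0,3],[0,0,0],8.5],
    [[0,0,2],[0,0,0],8.5],
    [[0,0,1],[0,0,0],8.5],
    [[0,0,0],[0,0,0],8.5],
    [[0,0,0],[0,0,0],4.5],
    [[0,0,0],[0,0,0],4.5],
    [[0,0,0],[0,0,0],4.5],
    [[0,0,0],[0,0,0],4.5],
    [[0,0,0],[0,0,0],4.5],
    [[0,0,0],[0,0,0],4.5],
    [[0,0,0],[0,0,0],4.5]
  ],
  "newtons": 45
}}

```text
clock: 5.85
position: [0.4555, 0.082, 0.1739]
tool_rot: [3.142, -0.002, 0.476]
force: [-1.7, 0.2, 12.3]
grip_width: 0.056
finger_force: 44.5
```

Run:
```python
from h import *
st=bot.observe(); print(st['qpos'],st['position'],st['finger_force'],st['grip_width'])
g=bot.grab_frame('scene'); save(g,'s2.png',(230,150,260,180),3)
```

```text
[-0.50621364  0.71404778  0.26592646  2.16842388 -0.57271861  0.32370857
 -0.84995617] [0.4554785  0.08197231 0.17394793] 44.52731125988066 0.05595710411296031
```

View pics/s2.png

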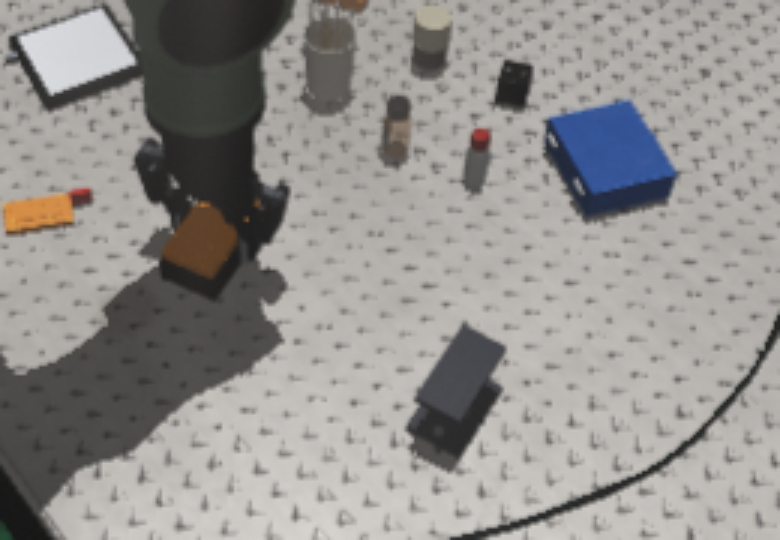

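The tray is gripped at 56 mm with its cover on, and the stand's plate shows at crop (462,370). I'll lift and go part way, then measure the stand from close by.

Emit:
{"method": "arm_command", "body": {
  "deltas": [
    [[0,0,-1],[0,0,0],4.5],
    [[0,0,-2],[0,0,0],4.5],
    [[0,0,-3],[0,0,0],4.5],
    [[0,0,-3],[0,0,0],4.5],
    [[0,0,-3],[0,0,0],4.5],
    [[0,0,-3],[0,0,0],4.5],
    [[-0.5,1,-2],[0,0,0],4.5],
    [[-0.5,2,0],[0,0,0],4.5],
    [[-1,3,0],[0,0,0],4.5],
    [[-1,3,0],[0,0,0],4.5],
    [[-0.5,2,0],[0,0,0],4.5],
    [[-0.5,1,0],[0,0,0],4.5],
    [[0,0,0],[0,0,0],4.5],
    [[0,0,0],[0,0,0],4.5]
  ]
}}

```text
clock: 7.3
position: [0.4742, -0.0426, 0.3429]
tool_rot: [-3.141, 0.0, 0.476]
force: [1.2, 0.2, -9.5]
grip_width: 0.0555
finger_force: 52.6
```

Run:
```python
from h import *
st=bot.observe(); f=bot.grab_frame('wrist'); save(f,'w2.png',None,1.25)
print(st['position'],st['tool_rot'],st['force'],st['qpos'])
g=bot.grab_frame('top');h=bot.grab_frame('scene')
for q in (f,g,h):
  for n,z in dict(stand_top=.06,stand=0.,backlight_top=.014).items():
    for r in bot.mark_of(n,q)[:2]: print(n,round(r['p'],2),np.round(r['at']),np.round(atz(q,r['at'],z,st),4))
```

```text
[ 0.47423412 -0.0426213   0.34289613] [-3.14093041e+00  9.04751840e-05  4.76080688e-01] [ 1.18800164  0.23952726 -9.50289979] [-0.47443854  0.43544931  0.57558421  2.06442879 -0.34969091  0.73644889
 -0.77339238]
stand_top 0.89 [455. 223.] [ 0.5125 -0.17    0.06  ]
stand 0.6 [433. 207.] [ 0.5094 -0.1746  0.    ]
backlight_top 0.98 [223. 231.] [0.4791 0.3646 0.014 ]
stand_top 0.69 [386. 273.] [ 0.5164 -0.1764  0.06  ]
stand 0.79 [380. 288.] [ 0.5044 -0.1743 -0.    ]
backlight_top 0.97 [256. 165.] [0.4911 0.3693 0.014 ]
```

View pics/w2.png

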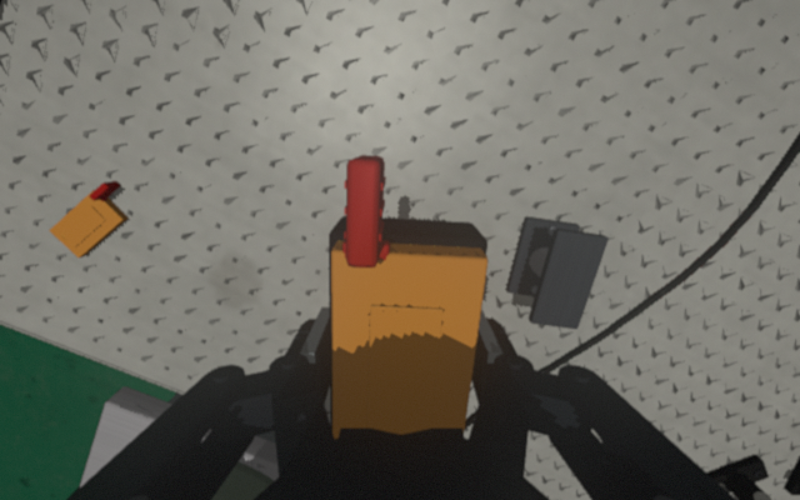

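The wrist view shows the tray held straight with its cover on. The stand's plate has corners at about (556,228), (606,238), (580,328) and (531,318) in this 1.25x view. I'll turn these into a pose.

Run:
```python
from h import *
st=bot.observe(); f=bot.grab_frame('wrist')
c=np.array([(556,228),(606,238),(580,328),(531,318)])/1.25
# snap to plate by gray-level segmentation inside neighbourhood
gr=cv2.cvtColor(f['frame'],cv2.COLOR_RGB2GRAY)
print(gr[222,455],gr[215,430],gr[190,470])
sub=gr.astype(np.float32); 
cc=cv2.cornerSubPix(sub,c.astype(np.float32).reshape(-1,1,2).copy(),(4,4),(-1,-1),(3,30,.01)).reshape(-1,2)
for k in (c,cc):
    P=np.array([atz(f,p,.06,st) for p in k]); d=P[0]-P[3]+P[1]-P[2]
    print(k.round(1).tolist(),P.mean(0).round(4),np.linalg.norm(P[0]-P[3]),np.linalg.norm(P[1]-P[0]),np.arctan2(d[1],d[0]))
p=P.mean(0); yaw=st['tool_rot'][2]
d=p-st['position']; print('tool dx,dy cm',100*(d[0]*np.cos(yaw)+d[1]*np.sin(yaw)),100*(d[0]*np.sin(yaw)-d[1]*np.cos(yaw)))
```

```text
65 63 66
[[444.8, 182.4], [484.8, 190.4], [464.0, 262.4], [424.8, 254.4]] [ 0.5115 -0.1709  0.06  ] 0.07589823459702644 0.03942117904875254 0.36428936760702874
[[444.79998779296875, 182.39999389648438], [486.0, 190.3000030517578], [460.6000061035156, 262.6000061035156], [421.5, 255.89999389648438]] [ 0.5105 -0.1699  0.06  ] 0.07801490996170435 0.040521296822795386 0.3164234142251885
tool dx,dy cm -2.6092843079289065 12.911063568477246
```

Emit:
{"method": "arm_command", "body": {
  "deltas": [
    [[0,0,0],[0,0,0.126],4.5],
    [[-0.05,1.4,0],[0,0,0],4.5],
    [[-0.1,2.5,0],[0,0,0],4.5],
    [[-0.15,2.5,0],[0,0,0],4.5],
    [[-0.15,2.5,0],[0,0,0],4.5],
    [[-0.15,2.5,0],[0,0,0],4.5],
    [[-0.1,1.5,0],[0,0,0],4.5],
    [[-0.05,0.5,1],[0,0,0],4.5],
    [[0,0,2],[0,0,0],4.5],
    [[0,0,2.5],[0,0,0],4.5],
    [[0,0,2],[0,0,0],4.5],
    [[0,0,1],[0,0,0],4.5],
    [[0,0,0.5],[0,0,0],4.5],
    [[0,0,0],[0,0,0],4.5]
  ]
}}

```text
clock: 9.35
position: [0.5134, -0.1716, 0.2525]
tool_rot: [-3.141, 0.0, 0.35]
force: [-0.2, 0.2, -8.3]
grip_width: 0.0557
finger_force: 52.5
```

Run:
```python
from h import *
st=bot.observe(); print(st['position'],st['tool_rot'],st['force'])
g=bot.grab_frame('scene'); h=bot.grab_frame('top')
a=g['frame'][210:310,320:450,::-1]; b=h['frame'][150:250,360:490,::-1]
cv2.imwrite('pics/c.png',cv2.resize(np.hstack([a,b]),None,fx=3,fy=3,interpolation=cv2.INTER_CUBIC))
```

```text
[ 0.51344551 -0.17155233  0.25251299] [-3.14137091e+00  3.84674434e-04  3.49881014e-01] [-0.18776723  0.20943281 -8.34789689]
```

View pics/c.png

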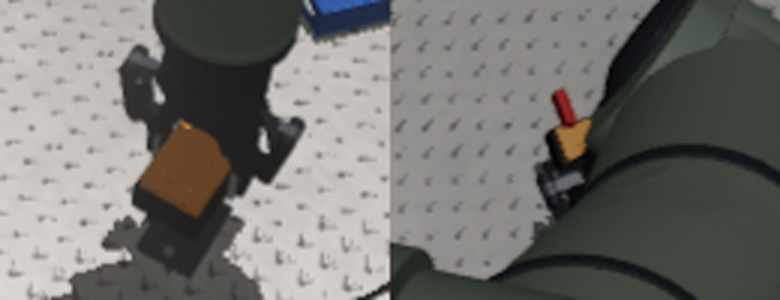

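The tray is over the stand's foot and aligned with it, with the cover on. I'll lower the last 1.8 cm slowly.

Emit:
{"method": "arm_command", "body": {
  "deltas": [
    [[0,0,0.7],[0,0,0],4.5],
    [[0,0,0.5],[0,0,0],4.5],
    [[0,0,0.3],[0,0,0],4.5],
    [[0,0,0.2],[0,0,0],4.5],
    [[0,0,0.1],[0,0,0],4.5],
    [[0,0,0],[0,0,0],4.5]
  ]
}}

```text
clock: 10.05
position: [0.5134, -0.1717, 0.2346]
tool_rot: [-3.142, 0.0, 0.35]
force: [0.8, 0.6, -8.5]
grip_width: 0.0557
finger_force: 52.5
```

Emit:
{"method": "arm_command", "body": {
  "deltas": [
    [[0,0,0.1],[0,0,0],4.5],
    [[0,0,0],[0,0,0],4.5]
  ]
}}

```text
clock: 10.25
position: [0.5135, -0.1718, 0.2342]
tool_rot: [3.142, -0.001, 0.35]
force: [-2.8, 0.7, 1.4]
grip_width: 0.0555
finger_force: 53.4
```

Emit:
{"method": "arm_command", "body": {
  "deltas": [
    [[0,0,0.1],[0,0,0],4.5],
    [[0,0,0],[0,0,0],4.5]
  ]
}}

```text
clock: 10.45
position: [0.5134, -0.1719, 0.234]
tool_rot: [-3.141, -0.001, 0.349]
force: [-9.7, 3.9, 26.1]
grip_width: 0.0558
finger_force: 55.8
```

Seated. Now I'll release, rise and look.

Emit:
{"method": "arm_command", "body": {
  "deltas": [
    [[0,0,-0.1],[0,0,0],5.4],
    [[0,0,0],[0,0,0],6.2],
    [[0,0,0],[0,0,0],7.2],
    [[0,0,0],[0,0,0],8.3],
    [[0,0,0],[0,0,0],8.5],
    [[0,0,0],[0,0,0],8.5],
    [[0,0,-1],[0,0,0],8.5],
    [[0,0,-2],[0,0,0],8.5],
    [[0,0,-3],[0,0,0],8.5],
    [[0,0,-3],[0,0,0],8.5],
    [[0,0,-2],[0,0,0],8.5],
    [[0,0,0],[0,0,0],8.5],
    [[0,0,0],[0,0,0],8.5]
  ]
}}

```text
clock: 11.75
position: [0.5134, -0.1715, 0.3442]
tool_rot: [3.141, -0.001, 0.35]
force: [-0.9, 0.2, -0.7]
grip_width: 0.085
finger_force: 0.0
```

Run:
```python
from h import *
st=bot.observe(); f=bot.grab_frame('wrist'); save(f,'w3.png',None,1.25)
print(st['position'],st['tool_rot'],st['qpos'])
hsv=cv2.cvtColor(f['frame'],cv2.COLOR_RGB2HSV)
for nm,lo,hi,z in (('amber',(10,120,60),(25,255,255),.100),('red',(0,140,60),(6,255,255),.113),('red2',(172,140,60),(180,255,255),.113)):
    m=cv2.inRange(hsv,lo,hi); n,l,s,c=cv2.connectedComponentsWithStats(m)
    for i in range(1,n):
        if s[i,4]>300:
            r=cv2.minAreaRect(np.argwhere(l==i)[:,::-1].astype(np.float32)); b=cv2.boxPoints(r)
            P=np.array([atz(f,p,z,st) for p in b]); print(nm,s[i],P[:,:2].round(4).tolist(),P.mean(0).round(4))
            d=[P[1]-P[0],P[2]-P[1]]; d=max(d,key=np.linalg.norm); print([np.linalg.norm(P[1]-P[0]),np.linalg.norm(P[2]-P[1])],np.arctan(d[1]/d[0]))
for n,z in dict(cover_tab=.1015,cover_center=.10).items():
    for r in bot.mark_of(n,f)[:2]: print(n,round(r['p'],2),np.round(r['at']),np.round(atz(f,r['at'],z,st),4))
```

```text
[ 0.51340854 -0.17154911  0.34418001] [ 3.14139415e+00 -8.82067877e-04  3.49980261e-01] [-0.20776484  0.53787927  0.58932943  1.90315042 -0.4011637   0.81854713
 -0.62551102]
amber [ 290  156   67  110 6498] [[0.4599, -0.1595], [0.5505, -0.1347], [0.565, -0.1817], [0.4761, -0.2132]] [ 0.5129 -0.1723  0.1   ]
[np.float64(0.09395231560102572), np.float64(0.04926897296320315)] 0.2677429981592435
red [297 120  16  41 463] [[0.551, -0.1392], [0.5784, -0.1327], [0.5809, -0.1417], [0.5535, -0.1486]] [ 0.5659 -0.1406  0.113 ]
[np.float64(0.028200511473578577), np.float64(0.009303380101691482)] 0.23246664761703775
cover_tab 0.98 [306. 138.] [ 0.5662 -0.1403  0.1015]
cover_center 0.64 [320. 218.] [ 0.5097 -0.172   0.1   ]
```

View pics/w3.png

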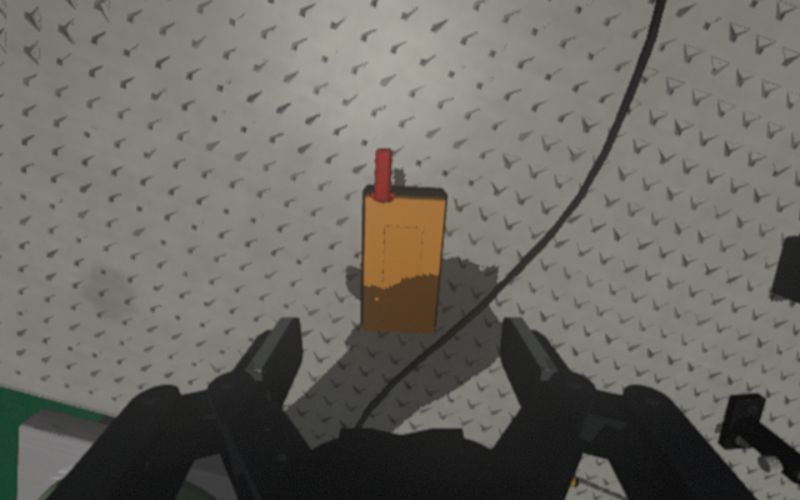

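The tray sits still on the stand with the cover at (400,262) and the tab at (384,175) in the 1.25x view. I'll go above the tab and take one close look.

Emit:
{"method": "arm_command", "body": {
  "deltas": [
    [[2,-0.4,0],[0,0,0],5],
    [[2.35,-0.45,1],[0,0,0],5],
    [[2,-0.4,2],[0,0,0],5],
    [[0,0,1],[0,0,0],5],
    [[0,0,0],[0,0,0],5],
    [[0,0,0],[0,0,0],5]
  ]
}}

```text
clock: 12.5
position: [0.5682, -0.1389, 0.3037]
tool_rot: [3.142, 0.001, 0.349]
force: [-0.0, -0.7, 0.5]
grip_width: 0.0498
finger_force: 0.0
```

Run:
```python
from h import *
st=bot.observe(); f=bot.grab_frame('wrist'); save(f,'w4.png',None,1.25)
print(st['position'],st['tool_rot'],st['grip_width'])
yaw=st['tool_rot'][2]
hsv=cv2.cvtColor(f['frame'],cv2.COLOR_RGB2HSV)
m=cv2.inRange(hsv,(0,140,40),(6,255,255))|cv2.inRange(hsv,(172,140,40),(180,255,255)); n,l,s,c=cv2.connectedComponentsWithStats(m)
for i in range(1,n):
  if s[i,4]>150:
    r=cv2.minAreaRect(np.argwhere(l==i)[:,::-1].astype(np.float32)); b=cv2.boxPoints(r)
    P=np.array([atz(f,p,.113,st) for p in b]); print(s[i],P.mean(0).round(4),[np.linalg.norm(P[1]-P[0]),np.linalg.norm(P[2]-P[1])])
    d=[P[1]-P[0],P[2]-P[1]]; d=max(d,key=np.linalg.norm); print(np.arctan(d[1]/d[0]))
    e=P.mean(0)-st['position']; print('tool',100*(e[0]*np.cos(yaw)+e[1]*np.sin(yaw)),100*(e[0]*np.sin(yaw)-e[1]*np.cos(yaw)))
for r in bot.mark_of('cover_tab',f)[:2]:
    p=atz(f,r['at'],.1015,st); e=p-st['position']; print(round(r['p'],2),np.round(r['at']),np.round(p,4),'tool',100*(e[0]*np.cos(yaw)+e[1]*np.sin(yaw)),100*(e[0]*np.sin(yaw)-e[1]*np.cos(yaw)))
```

```text
[ 0.5682386  -0.1389149   0.30368881] [3.14155957e+00 1.05986510e-03 3.48668915e-01] 0.049848014345953116
[316 224  15  15 185] [ 0.5761 -0.1375  0.113 ] [np.float64(0.00868522551319887), np.float64(0.009555323858976646)]
0.35898979456541125
tool 0.788882641260248 0.13973357582478133
[312 243  20  23 209] [ 0.5602 -0.1427  0.113 ] [np.float64(0.014273004467084642), np.float64(0.012020421280900919)]
-0.2645360208340875
tool -0.8878227199815809 0.07851880533562079
0.6 [124.  10.] [0.6547 0.0031 0.1015] tool 12.979395701999577 -10.39109228059589
0.58 [324. 236.] [ 0.5681 -0.1413  0.1015] tool -0.09278030965324172 0.21755166522795905
```

View pics/w4.png

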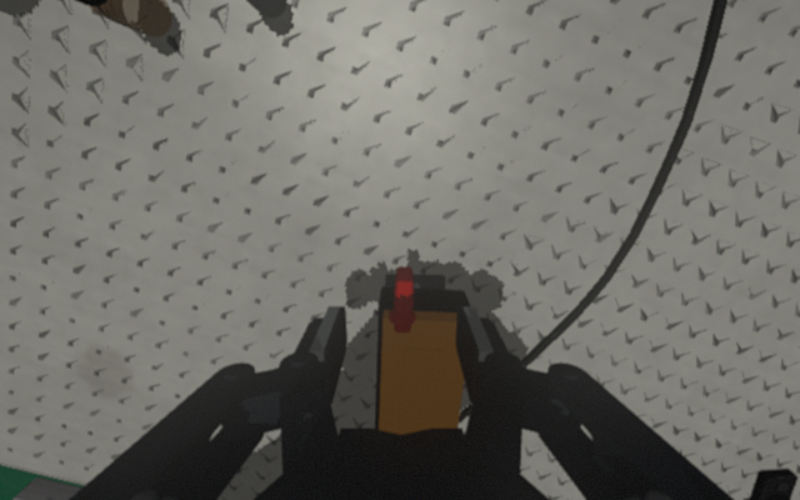

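The tab at (403,300) sits midway between the open fingers. I'll descend and pinch.

Emit:
{"method": "arm_command", "body": {
  "deltas": [
    [[0.2,0.1,1],[0,0,0],5],
    [[0,0,1.5],[0,0,0],5],
    [[0,0,1.2],[0,0,0],5],
    [[0,0,0.7],[0,0,0],5],
    [[0,0,0],[0,0,0],5],
    [[0,0,0],[0,0,0],3],
    [[0,0,0],[0,0,0],2],
    [[0,0,0],[0,0,0],1.4],
    [[0,0,0],[0,0,0],1.0],
    [[0,0,0],[0,0,0],0.6],
    [[0,0,0],[0,0,0],0.4],
    [[0,0,0],[0,0,0],0.4],
    [[0,0,0],[0,0,0],0.4],
    [[0,0,0],[0,0,0],0.4]
  ],
  "newtons": 50
}}

```text
clock: 14.0
position: [0.5711, -0.1384, 0.2601]
tool_rot: [-3.142, -0.0, 0.35]
force: [-1.6, 1.1, 5.6]
grip_width: 0.0081
finger_force: 48.5
```

Emit:
{"method": "arm_command", "body": {
  "deltas": [
    [[-0.34,0,-0.22],[0,0.02,0],0.4],
    [[-0.34,0,-0.22],[0,0.02,0],0.4],
    [[-0.34,0,-0.22],[0,0.02,0],0.4],
    [[-0.34,0,-0.22],[0,0.02,0],0.4],
    [[-0.34,0,-0.22],[0,0.02,0],0.4],
    [[-0.34,0,-0.22],[0,0.02,0],0.4],
    [[-0.34,0,-0.22],[0,0.02,0],0.4],
    [[-0.34,0,-0.22],[0,0.02,0],0.4],
    [[-0.34,0,-0.22],[0,0.02,0],0.4],
    [[-0.34,0,-0.22],[0,0.02,0],0.4],
    [[-0.34,0,-0.22],[0,0.02,0],0.4],
    [[-0.34,0,-0.22],[0,0.02,0],0.4],
    [[0,0,0],[0,0,0],0.4],
    [[0,0,0],[0,0,0],0.4]
  ]
}}

```text
clock: 15.4
position: [0.5302, -0.1535, 0.2814]
tool_rot: [-3.141, -0.24, 0.349]
force: [-2.2, 1.2, 1.1]
grip_width: 0.0082
finger_force: 48.8
```

Run:
```python
from h import *
st=bot.observe(); print(st['position'],st['tool_rot'],st['force'],st['qpos'])
g=bot.grab_frame('scene'); f=bot.grab_frame('wrist')
a=g['frame'][180:310,320:480,::-1]; b=f['frame'][150:400,180:480,::-1]
cv2.imwrite('pics/d.png',np.hstack([cv2.resize(a,(480,390),interpolation=cv2.INTER_CUBIC),cv2.resize(b,(312,390*2//3+0)) if 0 else cv2.resize(b,(320,390))]))
```

```text
[ 0.53018023 -0.15350295  0.28144796] [-3.14144097 -0.23988536  0.34936337] [-2.24328914  1.18428616  1.1131036 ] [-0.0200815   0.57051136  0.3138906   1.98701634 -0.66837735  0.4935596
 -0.41520864]
```

View pics/d.png

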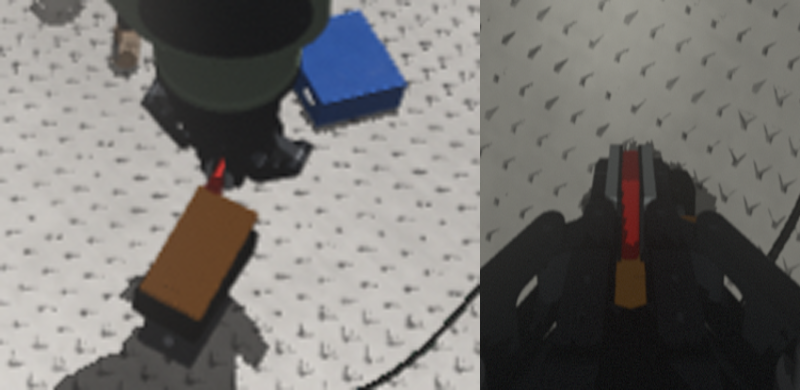

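The left half shows the cover slanted clear of the tray with its far edge still resting at about (170,300), and the tab is pinched. I'll lift it off, slowly at first.

Emit:
{"method": "arm_command", "body": {
  "deltas": [
    [[0.07,0,-0.29],[0,0,0],0.4],
    [[0.07,0,-0.29],[0,0,0],0.4],
    [[0.07,0,-0.29],[0,0,0],0.4],
    [[0.07,0,-0.29],[0,0,0],0.4],
    [[0.12,0,-0.5],[0,0,0],0.4],
    [[0.24,0,-1],[0,0,0],0.4],
    [[0.48,0,-2],[0,0,0],0.4],
    [[0.48,0,-2],[0,0,0],0.4],
    [[0.48,0,-2],[0,0,0],0.4],
    [[0.24,0,-1],[0,0,0],0.4],
    [[0,0,0],[0,-0.08,0],0.4],
    [[0,0,0],[0,-0.08,0],0.4],
    [[0,0,0],[0,-0.08,0],0.4],
    [[0,0,0],[0,0,0],0.4],
    [[0,0,0],[0,0,0],0.4]
  ]
}}

```text
clock: 17.0
position: [0.53, -0.1532, 0.3806]
tool_rot: [3.142, -0.002, 0.35]
force: [0.2, 0.7, -0.2]
grip_width: 0.0082
finger_force: 48.7
```

Run:
```python
from h import *
st=bot.observe(); print(st['position'],st['tool_rot'],st['force'],st['qpos'])
g=bot.grab_frame('scene'); f=bot.grab_frame('wrist')
a=g['frame'][150:310,310:480,::-1]; b=f['frame'][150:400,180:480,::-1]
cv2.imwrite('pics/e.png',np.hstack([cv2.resize(a,(480,450),interpolation=cv2.INTER_CUBIC),cv2.resize(b,(320,450))]))
```

```text
[ 0.52998517 -0.15322662  0.38059038] [ 3.14158520e+00 -1.88497697e-03  3.50190429e-01] [ 0.17820145  0.65405193 -0.18443591] [-0.23733618  0.49503701  0.57556176  1.84315623 -0.33783281  0.90010144
 -0.72459567]
```

View pics/e.png

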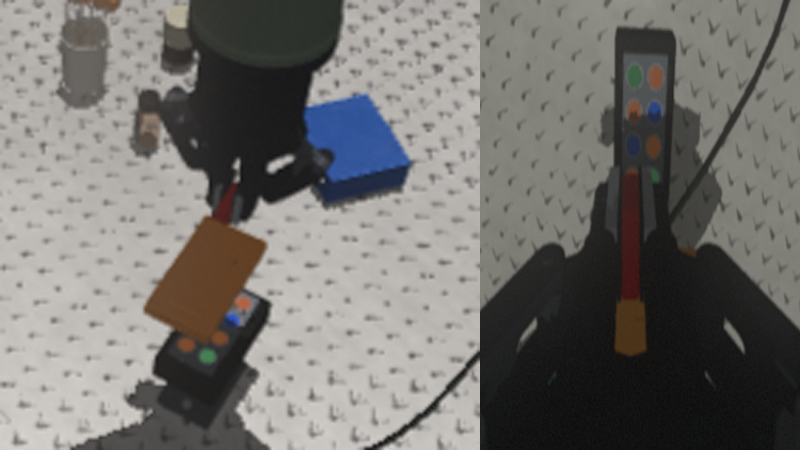

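The cover is off and level, and the uncovered tray with its filters still sits on the stand. Next I'll carry the cover over the backlight.

Emit:
{"method": "arm_command", "body": {
  "deltas": [
    [[0.4,-1,0],[0,0,0],0.4],
    [[0.8,-2,0],[0,0,0],0.4],
    [[1.2,-3,0],[0,0,0],0.4],
    [[1.42,-3.6,0],[0,0,0],0.4],
    [[1.42,-3.6,0],[0,0,0],0.4],
    [[1.42,-3.6,0],[0,0,0],0.4],
    [[1.42,-3.6,0],[0,0,0],0.4],
    [[1.42,-3.6,0],[0,0,0],0.4],
    [[1.42,-3.6,0],[0,0,0],0.4],
    [[1.42,-3.6,0],[0,0,0],0.4],
    [[1.42,-3.6,0],[0,0,0],0.4],
    [[1.42,-3.6,0],[0,0,0],0.4],
    [[1.42,-3.6,0],[0,0,0],0.4],
    [[1.42,-3.6,0],[0,0,0],0.4],
    [[1.42,-3.6,0],[0,0,0],0.4],
    [[0.7,-2,0],[0,0,0],0.4],
    [[0.35,-0.9,0],[0,0,0],0.4],
    [[0,0,0],[0,0,0],0.4]
  ]
}}

```text
clock: 18.9
position: [0.5434, 0.407, 0.3805]
tool_rot: [-3.141, 0.0, 0.351]
force: [0.6, -0.5, -0.6]
grip_width: 0.0082
finger_force: 48.8
```

Emit:
{"method": "arm_command", "body": {
  "deltas": [
    [[0,0,1],[0,0,0],0.4],
    [[0,0,1.5],[0,0,0],0.4],
    [[0,0,1.5],[0,0,0],0.4],
    [[0,0,1],[0,0,0],0.4],
    [[0,0,0.5],[0,0,0],0.4],
    [[0,0,0.2],[0,0,0],0.4],
    [[0,0,0],[0,0,0],0.4],
    [[0,0,0],[0,0,0],0.4],
    [[0,0,0],[0,0,0],0.4]
  ]
}}

```text
clock: 19.8
position: [0.544, 0.4063, 0.3242]
tool_rot: [-3.141, -0.001, 0.35]
force: [0.0, -0.4, -0.3]
grip_width: 0.0081
finger_force: 48.8
```

Run:
```python
from h import *
st=bot.observe(); print(st['clock'],st['position'],st['tool_rot'],st['force'],st['finger_force'],st['grip_width'])
for c in ('scene','top'):
    g=bot.grab_frame(c)
    for n,z in dict(cover_center=.164,cover_tab=.1655,backlight_top=.014,tray=.06,stand_top=.06,swab_pot=0,bottle_oil=0,vial_b=0).items():
        for r in bot.mark_of(n,g)[:2]: print(c,n,round(r['p'],2),np.round(r['at']),np.round(atz(g,r['at'],z),4))
    hsv=cv2.cvtColor(g['frame'],cv2.COLOR_RGB2HSV); m=cv2.inRange(hsv,(8,120,50),(25,255,255)); n,l,s,k=cv2.connectedComponentsWithStats(m)
    for i in range(1,n):
        if s[i,4]>80: print('amber',s[i],atz(g,k[i],.164).round(3))
    # white panel
    m=cv2.inRange(hsv,(0,0,150),(180,40,255)); n,l,s,k=cv2.connectedComponentsWithStats(m)
    for i in range(1,n):
        if 150<s[i,4]<3000: print('white',s[i],atz(g,k[i],.014).round(3))
```

```text
19.8 [0.54395872 0.406324   0.32421115] [-3.14131569e+00 -6.34041377e-04  3.49909082e-01] [ 0.02991225 -0.42567628 -0.29798176] 48.75772833824158 0.00805814337016684
scene cover_center 0.87 [249. 126.] [0.4913 0.366  0.164 ]
scene cover_center 0.86 [335. 138.] [0.6494 0.1805 0.164 ]
scene cover_tab 0.91 [257. 110.] [0.5476 0.4126 0.1655]
scene cover_tab 0.89 [314. 135.] [0.6104 0.2224 0.1655]
scene backlight_top 0.83 [256. 166.] [0.492  0.3651 0.014 ]
scene tray 0.67 [385. 269.] [ 0.5205 -0.167   0.06  ]
scene swab_pot 0.68 [338. 177.] [ 0.6669  0.1838 -0.    ]
scene bottle_oil 0.49 [360. 199.] [0.6601 0.0754 0.    ]
scene vial_b 0.61 [387. 206.] [ 0.7006  0.0069 -0.    ]
amber [230 116  33  26 419] [0.48  0.363 0.164]
amber [314 129  43  22 561] [0.644 0.174 0.164]
amber [231 215  23  13 219] [0.303 0.086 0.164]
white [307  77  74  54 836] [0.868 0.438 0.014]
white [523 115  30  21 247] [ 1.338 -0.051  0.014]
white [518 128  37  46 489] [ 1.212 -0.115  0.014]
white [529 164  28  16 219] [ 1.147 -0.195  0.014]
white [182 286  32  35 296] [0.135 0.063 0.014]
white [618 300  22  42 488
[... 446 characters left out ...]
[ 0.5058 -0.1686  0.014 ]
top tray 0.92 [428. 212.] [ 0.51  -0.176  0.06 ]
top swab_pot 0.95 [291. 164.] [0.6624 0.1796 0.    ]
top swab_pot 0.4 [355. 153.] [ 0.689  -0.0009  0.    ]
top bottle_oil 0.51 [329. 164.] [0.6599 0.0723 0.    ]
top vial_b 0.58 [355. 153.] [6.896e-01 2.000e-04 0.000e+00]
top vial_b 0.19 [423. 215.] [ 0.5092 -0.1784  0.    ]
amber [ 220  112   49   42 1043] [0.703 0.279 0.164]
amber [190 201  31  44 830] [0.484 0.369 0.164]
amber [270 266  20  26 273] [0.352 0.194 0.164]
amber [502 283  39  12 317] [ 0.317 -0.344  0.164]
white [206 119  30  30 239] [0.761 0.384 0.014]
white [ 164  205   69   82 1696] [0.433 0.445 0.014]
white [227 281  23  48 356] [0.281 0.324 0.014]
```

Cover centre is about (0.488, 0.370) against the backlight at about (0.488, 0.371), and the tray and bystanders are in place. I'll hand it in.

```bash
python3 -c "
from workcell import bot
print(bot.job_done())"
```

```text
the job is handed in; nothing more can be done
None
```

I handed the job in at about 20 s. The tray is on the stand, and the cover was peeled off tab end first. It is held level and centred within a few millimetres, about 15 cm above the backlight. The bystanders are undisturbed, and no verdict came back from the judge.

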